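Raise the prop stand one rung and prove its lock

ROBOT

A 6-joint arm with a two-finger parallel gripper is mounted at the origin on the work surface. World frame = base frame: x ahead of the robot, y to its left, z up, the work surface at z = 0. Lengths are in mm, angles in degrees, forces in N, time in s.
With the tool pointing down it reaches from about 300 to 850 mm from the base axis. Payload 4.2 kg.
Tool frame: the origin (TCP) lies between the finger pads; the fingertips stand 11 mm ahead of it and the grasp point (between the pads) lies 8 mm behind it (env.tips_ahead is the distance from the TCP to the fingertips, in mm); z points along the fingers, y is the line along which they close (so a half turn about z gives the same grasp; the last joint's range is limited). The gripper opens to 91 mm and grips with 3 to 60 N. Pads are 32 mm wide; open, the fingers measure 118 mm over their backs; the gripper's body (76 mm by 178 mm) begins 60 mm behind the grasp point.
Start: joints at [-69.672, 18.312, 89.639, -0, 72.044, -1.146], TCP at [210.504, -535.098, 224.976] pointing down, gripper open.
Joint ranges: [-177.97, 177.97], [-48.28, 115.42], [12.27, 149.76], [-77.06, 257.06], [2.81, 150.46], [-146.56, 146.56]. Speed limits (degrees/s): [147.25, 147.25, 180, 180, 180, 180].

INTERFACE

Orientations are given as [roll, pitch, yaw] about the fixed x, y, z axes, in that order (R = Rz(yaw) Ry(pitch) Rx(roll)).
In Python, from workcell import env, cams gives the robot as it stands.
- The arm moves only by the tool step_arm, never from a script. Its arguments are lists of equal length, an entry for each row: "linear": the shift along the tool's x, y, z in units of 30 cm (1.0 is 30 cm), a list of three; "turn": the turn about the tool's z in units of 360 degrees (1.0 is 360 degrees). In form: {"linear": [[tx, ty, tz], ...], "turn": [turn, ...]}. A call has 1 to 20 rows; each row is the pose to reach, as a shift and turn from the pose commanded when the call began, along the tool's axes at that moment, turning the shorter way round; what a row does not reach only later rows make up. A row lasts 1/8 s, in which the tool goes at most 62.5 mm and 10.7 degrees, less where a joint would pass 70% of its speed; a pose out of reach is approached as far as the arm can. A call with a number of a shift or a turn outside -1 to 1 is refused whole. A call with a gripper value outside its range is refused whole. "fingers" is the closure, from -1 (fully open) to 1 (shut), so that 0 is half open, set as the call begins (left out, the last holds). The fingers move at their own pace and stop on an object; "force" is the grip in N (left out, the last holds). Time passes only in rows, so rows that repeat a pose let the fingers close. It gives the time, the measured TCP pose, the force, the opening and the grip force at its end, in the units of the state.
- env.state(): the state, without advancing time (a new reading comes with each control period).
- cams.grab_frame(name): name is "scene" or "top" or "wrist"; returns a dict with "color" (420x560x3 uint8, blue, green, red), "fx", "fy", "cx", "cy" (pixels), "extrinsics" (4x4, takes a point from camera to world coordinates); the wrist camera has in their place "tool_from_camera" (4x4, takes a point from camera to tool coordinates, whose origin is the TCP and whose axes are the flange's). Camera axes: x right, y down, z forward; pixel columns grow to the right and rows downward; lengths in mm; the calibration is good to about 2 mm. A picture is of the moment at which its call begins: read the wrist's pose just before it. There is no depth.
- env.job_done(): hands the job in; it is judged then, once.
The state is a dict: "time_s": time; "qpos": joint angles; "qvel": joint speeds; "effort": joint torques, N m; "ee_pos": TCP position; "ee_rot": TCP orientation; "force": force on the tool from outside, world axes, zero at the start; "torque": the same for the moment, N m; "gripper_width": finger opening in mm; "gripper_force": force on a finger pad.
Only numpy, scipy, OpenCV 4.12 (cv2) and the standard library are available. Lean on these libraries where they do the work, as an engineer would, in place of code of your own. Each camera call takes 0.05 s, during which the arm holds its last target. There are 200 camera calls.

TASK

Take the prop stand's sliding section by its grip rib, raise it until its hooks have passed the upper rung and swung back out, then let it down gently (slower than 10 cm a second, no drop, no forcing) until it hangs on that rung, and let go. Then press down on top of the section with about 15 N to prove that the hooks hold, with the rung never carrying more than 30 N in all. Back away and leave the other things where they are.

Things in the scene. Friction and masses are not known exactly. Their poses are not given: they have to be found in the camera images.
- stand: Prop stand bolted to the bench: dark base plate 180 x 230 x 10 mm, two blue slotted uprights (tops 170 mm above the bench) 85 mm either side, two 14 mm steel rungs between them along its y, one above the other, 20 mm to its +x side. Origin: centre of the plate's underside, z up. Lower rung's axis 55 mm up; the upper rung is bolted 42 to 78 mm above it, different each time, not measured.
- rib (a point): Centre of the smooth grip rib on the sliding aluminium section: 16 mm thick along the stand's x, 70 mm long along y, 40 mm tall, standing on the head plate (60 x 190 x 8 mm), so 20 mm above the plate and 20 mm below the rib's top; 200 mm above the bench at the start. Axes as the stand's. Section slides straight up and down; with hooks it weighs 4.5 to 7.5 N, guides rub with about 1 N.
- fly (a joint): Height of the sliding section in m above its start. 0: hanging with its hooks on the lower rung (also the bottom stop); top stop 0.125. Hung on the upper rung it reads 0.042 to 0.078, depending on where that rung is bolted. Let go with the hooks not over the upper rung, it drops.
- hooks (a joint): Angle in rad of the hook pair on a shaft low on the section, noses to the stand's +x. 0: level, noses out, at their stop. Positive: noses down; a tail weight returns them. Rising, the upper rung pushes them down (about 1.2); about 36 mm above the hanging height (fly 0.077 to 0.115) they snap out to 0 above the rung, and lowering then hangs them on it. Lowered sooner, they pass back below.
- tin: Bystander, to be left alone: grey paint tin, 90 mm across, 110 mm tall; origin under its centre.
- flask: Bystander, to be left alone: clear plastic bottle, 68 mm across, 170 mm tall; origin under its centre.
- wrench: Bystander, to be left alone: steel wrench lying flat, along its own x.
- hammer: Bystander, to be left alone: hammer lying flat, handle to its own -x.
- offcut: Bystander, to be left alone: timber offcut 160 x 70 x 30 mm; origin under its centre.
- collar: Bystander, to be left alone: steel collar, 56 mm across, 30 mm high; origin under its centre.
- carton: Bystander, to be left alone: cardboard carton 120 x 160 x 90 mm; origin under its centre.

How it is judged (in metres and radians):
On the way, in this order (a step that is already met when the one before it is completed fails the run):
1. the section is raised past the upper rung and its hooks have swung back out above it (value of joint fly above 0.078 m and value of joint hooks below 0.15 rad), for 0.1 s.
2. the section hangs on the upper rung by its hooks and has been let go (value of joint fly between 0.039 and 0.081 m and value of joint hooks below 0.15 rad and velocity of joint fly between -0.01 and 0.01 m/s and contact force between fly and the fingers below 0.1 N), for 0.3 s.
3. the section is pressed down: the hooks carry more than 13 N (contact force between hooks and anything else above 13 N and value of joint fly between 0.039 and 0.081 m and value of joint hooks below 0.15 rad), for 0.15 s.
At the end, for the whole second after the job is handed in: The section hangs at rest on the upper rung (fly between 0.039 and 0.081 m, slower than 10 mm/s) with its hooks out (hooks below 0.15 rad) (value of joint fly between 0.039 and 0.081 m and value of joint hooks below 0.15 rad and velocity of joint fly between -0.01 and 0.01 m/s); the robot touches nothing.
It fails at once if the hooks are loaded with more than 32 N (contact force between hooks and anything else above 32 N).
It fails at once if the section comes down faster than 0.12 m/s (dropped) (velocity of joint fly below -0.12 m/s).
It fails at once if one of the other things on the bench is moved by more than 30 mm (distance of any of tin, flask, wrench, hammer, offcut, collar, carton from where it was at the start of the episode above 0.03 m).
It also fails if it takes over 58 s, if anything falls off the work surface, if the arm or the gripper's body presses on something with over 40 N, if the wrist force passes 120 N, or if a joint passes its speed limit or range.

## Working session

There is one attempt and no reset: what is moved stays moved. The work goes in short steps, Python scripts to look and compute and a tool call to move; the robot and the scene stay as the last step left them, time stands still between calls to the robot, and variables do not carry over. Pictures are saved under pics/ and viewed, at most 10 in all, crops included, and the job is handed in when it is done.

Besides the shell and the picture viewer there is one more tool, called after "Call:" by a JSON object that holds its "op" and its "data". step_arm: Moves the arm, as the interface text tells. Its arguments: {"type":"object","properties":{"linear":{"type":"array"},"turn":{"type":"array"},"fingers":{"type":"number"},"force":{"type":"number"}},"required":["linear","turn"]}

```bash
mkdir -p pics; ls
python3 - <<'E'
from workcell import env,cams
import cv2,numpy as np
s=env.state();print(s)
a=cams.grab_frame("scene");b=cams.grab_frame("top")
for n,f in(("scene",a),("top",b)):
    cv2.imwrite(f"pics/{n}0.png",f["color"]);print(n,f["fx"],f["fy"],f["cx"],f["cy"],np.round(f["extrinsics"],3).tolist())
E
```

```text
pics
{'time_s': 0.0, 'qpos': array([-6.96720427e+01,  1.83515608e+01,  8.97053538e+01, -1.92693760e-03,
        7.20437188e+01, -1.14560171e+00]), 'qvel': array([-0.05502414, -0.02975614,  0.03394692, -0.05092881,  0.00795568,
       -0.02849192]), 'effort': array([ 1.16089272e-03, -4.12460268e+01, -2.31970274e+01,  7.26148998e-02,
        4.54123376e-02, -1.35059254e-04]), 'ee_pos': array([ 210.31928746, -534.64162393,  224.12819791]), 'ee_rot': array([-1.79899350e+02, -1.80312830e-04,  2.14741546e+01]), 'force': array([ 0.07128379, -0.90095478,  0.16750529]), 'torque': array([-0.00610547,  0.03707973,  0.01669604]), 'gripper_force': 0.0, 'gripper_width': 91.1520801647398}
scene 462.94245378774184 462.94245378774184 278.16303949004305 212.92998870455176 [[-0.492, 0.742, -0.455, 1116.151], [0.87, 0.417, -0.262, 415.684], [-0.005, -0.525, -0.851, 1133.383], [0.0, 0.0, 0.0, 1.0]]
top 489.54972994560444 489.54972994560444 280.19292243344626 204.368967029157 [[0.007, -0.973, 0.229, 264.55], [-1.0, -0.007, 0.001, 108.883], [0.001, -0.229, -0.973, 1457.236], [0.0, 0.0, 0.0, 1.0]]
```

View pics/scene0.png

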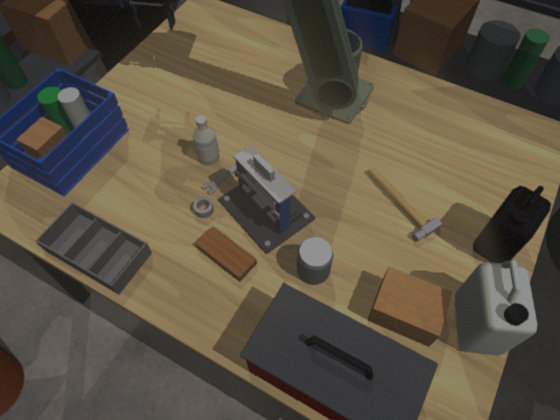

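View pics/top0.png

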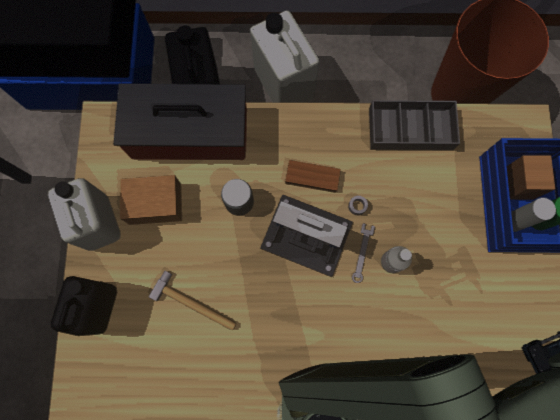

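Scene view: the stand is at about (265,195), with its rib at (263,167). Top view: the rib is at about (311,218) and the dark base at about (305,237), with the tin on the left, the collar, wrench and flask on the right and the offcut above. I'll zoom in on both.

Run:
```python
import cv2,numpy as np
a=cv2.imread("pics/scene0.png")[135:255,205:325];b=cv2.imread("pics/top0.png")[180:280,255:355]
f=lambda i:cv2.resize(i,(400,400),interpolation=cv2.INTER_CUBIC)
c=np.hstack([f(a),f(b)]);c=np.clip(c.astype(float)*1.3,0,255).astype('uint8')
cv2.imwrite("pics/crop1.png",c)
```

```text
(no output)
```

View pics/crop1.png

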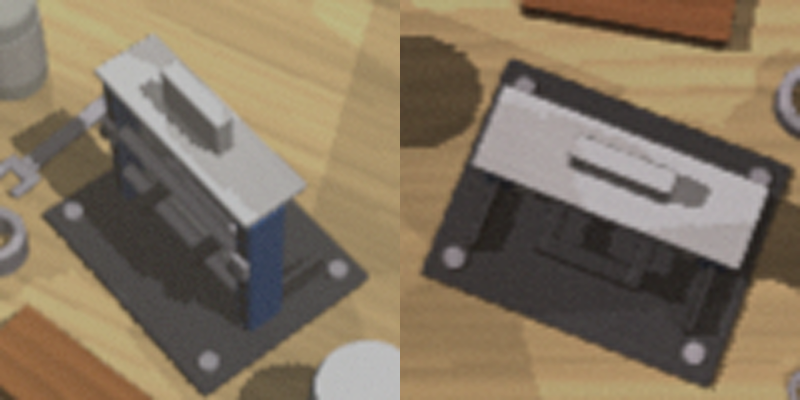

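The crop shows the head-plate corners and rib-top corners clearly in both views, so I'll triangulate them.

```bash
cat > h.py <<'E'
import numpy as np,cv2
K={'scene':(462.94245,278.16304,212.92999),'top':(489.54973,280.19292,204.36897)}
def tri(rays):
    A=np.zeros((3,3));b=np.zeros(3)
    for o,d in rays:
        P=np.eye(3)-np.outer(d,d);A+=P;b+=P@o
    x=np.linalg.solve(A,b);return x,[round(float(np.linalg.norm((np.eye(3)-np.outer(d,d))@(x-o))),1) for o,d in rays]
def ray(f,E,u,v):
    d=E[:3,:3]@np.array([(u-f['cx'])/f['fx'],(v-f['cy'])/f['fy'],1]);return E[:3,3],d/np.linalg.norm(d)
E
python3 - <<'E'
from h import *
from workcell import cams
a=cams.grab_frame("scene");b=cams.grab_frame("top")
S={'A':(245,222),'D':(306,186),'C':(152,36),'B':(97,70),'rib1':(171,65),'rib2':(227,125)}
T={'A':(105,88),'B':(367,187),'C':(340,268),'D':(73,165),'rib2':(176,148),'rib1':(273,183)}
R={}
for k in S:
    u=np.array(S[k])/3.3333+[205,135]-.35;v=np.array(T[k])/4+[255,180]-.4
    R[k],e=tri([ray(a,a['extrinsics'],*u),ray(b,b['extrinsics'],*v)]);print(k,R[k].round(1),e)
c=sum(R[k] for k in'ABCD')/4;y=R['A']+R['D']-R['B']-R['C']
print(c,np.degrees(np.arctan2(y[1],y[0]))-90, R['A']-R['D'], np.linalg.norm(y)/2)
d=R['rib2']-R['rib1'];print((R['rib1']+R['rib2'])/2,np.linalg.norm(d),np.degrees(np.arctan2(d[1],d[0]))-90)
E
```

```text
A [574.8 106.3 176.1] [2.3, 2.3]
D [522.2 128.3 172.2] [1.3, 1.3]
C [454.2 -48.9 172.2] [1.3, 1.3]
B [507.9 -67.2 176.2] [1.0, 1.0]
rib1 [502.2  -0.8 216.7] [0.6, 0.6]
rib2 [526.1  61.6 209.9] [0.4, 0.4]
[514.75316034  29.62784459 174.18410731] -21.031887955280084 [ 52.61729968 -21.93143123   3.92386468] 187.88671692838358
[514.14575008  30.3872244  213.28207368] 67.12223598610869 -20.983965811292578
```

```bash
cat >> h.py <<'E'
def go(s,p,yaw=None):
    from scipy.spatial.transform import Rotation as Ro
    R=Ro.from_euler('xyz',s['ee_rot'],degrees=True)
    d=R.inv().apply(np.array(p,float)-s['ee_pos'])/300
    t=0 if yaw is None else -((yaw-s['ee_rot'][2]+180)%360-180)/360
    print('lin',d.round(4).tolist(),'turn',round(t,4))
E
python3 - <<'E'
from h import *
from workcell import env
s=env.state();go(s,(400,-260,300),45);go(s,(514,30,320),69)
E
```

```text
lin [0.9235, -0.6214, -0.2511] turn -0.0653
lin [1.631, -1.3819, -0.317] turn -0.132
```

Call:
{"op": "step_arm", "data": {"linear": [[0.0,0.0,-0.13],[0.1,-0.07,-0.25],[0.3,-0.2,-0.25],[0.5,-0.34,-0.25],[0.7,-0.47,-0.25],[0.92,-0.62,-0.25],[0.92,-0.62,-0.25],[0.92,-0.62,-0.25],[0.92,-0.62,-0.25]], "turn": [0,-0.02,-0.03,-0.05,-0.065,-0.065,-0.065,-0.065,-0.065], "fingers": -1}}

```text
time_s: 1.32
ee_pos: [399.0, -261.2, 299.8]
ee_rot: [-180.0, 0.0, 44.9]
force: [-0.1, 0.2, 0.3]
gripper_width: 91.3
gripper_force: 0.0
```

Run:
```python
from h import *
from workcell import env
s=env.state();go(s,(480,-40,330),69)
```

```text
lin [0.7117, -0.3319, -0.1011] turn -0.067
```

Call:
{"op": "step_arm", "data": {"linear": [[0.15,-0.07,-0.1],[0.3,-0.14,-0.1],[0.45,-0.21,-0.1],[0.6,-0.28,-0.1],[0.71,-0.33,-0.1],[0.71,-0.33,-0.1],[0.71,-0.33,-0.1],[0.71,-0.33,-0.1]], "turn": [-0.015,-0.03,-0.045,-0.06,-0.067,-0.067,-0.067,-0.067]}}

```text
time_s: 2.33
ee_pos: [480.0, -41.9, 330.0]
ee_rot: [180.0, 0.0, 68.9]
force: [-0.2, -0.8, 0.3]
gripper_width: 91.1
gripper_force: 0.0
```

Run:
```python
from h import *
from workcell import env,cams
s=env.state();f=cams.grab_frame("wrist");np.savez("w1.npz",p=s['ee_pos'],r=s['ee_rot'],**f)
cv2.imwrite("pics/w1.png",f["color"]);print(s['ee_pos'],s['ee_rot'],np.round(f['tool_from_camera'],3).tolist());go(s,(514,30,320),69)
```

```text
[480.00699596 -41.9486559  329.97104749] [1.79996542e+02 2.68191132e-02 6.88528513e+01] [[0.001, -0.958, -0.288, 81.159], [1.0, 0.001, 0.0, 0.266], [-0.0, -0.288, 0.958, -159.091], [0.0, 0.0, 0.0, 1.0]]
lin [0.2646, 0.0192, 0.0331] turn -0.0004
```

View pics/w1.png

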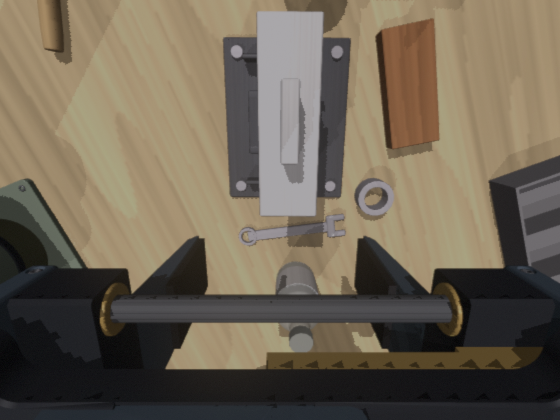

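The wrist view shows the rib at about u 281–298, v 79–163, nearly aligned with the fingers. The flask is below the gripper with clearance. Next I'll move above the rib.

Call:
{"op": "step_arm", "data": {"linear": [[0.13,0.01,0.03],[0.265,0.019,0.033],[0.265,0.019,0.033],[0.265,0.019,0.033],[0.265,0.019,0.033]], "turn": [0,0,0,0,0]}}

```text
time_s: 3.0
ee_pos: [513.8, 30.5, 320.3]
ee_rot: [180.0, 0.0, 68.9]
force: [-0.0, -0.2, 0.8]
gripper_width: 91.3
gripper_force: 0.0
```

Run:
```python
from h import *
from workcell import env,cams
s=env.state();f=cams.grab_frame("wrist");np.savez("w2.npz",p=s['ee_pos'],r=s['ee_rot'],**f)
a=np.load("w1.npz")["color"][60:180,240:340];b=f["color"][80:380,180:400]
c=np.zeros((600,800,3),'uint8');c[:480,:400]=cv2.resize(a,(400,480));c[:545,400:]=cv2.resize(b,(400,545))
cv2.imwrite("pics/w2.png",c);print(s['ee_pos'],s['ee_rot'])
```

```text
[513.81721075  30.54639512 320.322604  ] [1.79973108e+02 1.72628062e-02 6.89073120e+01]
```

View pics/w2.png

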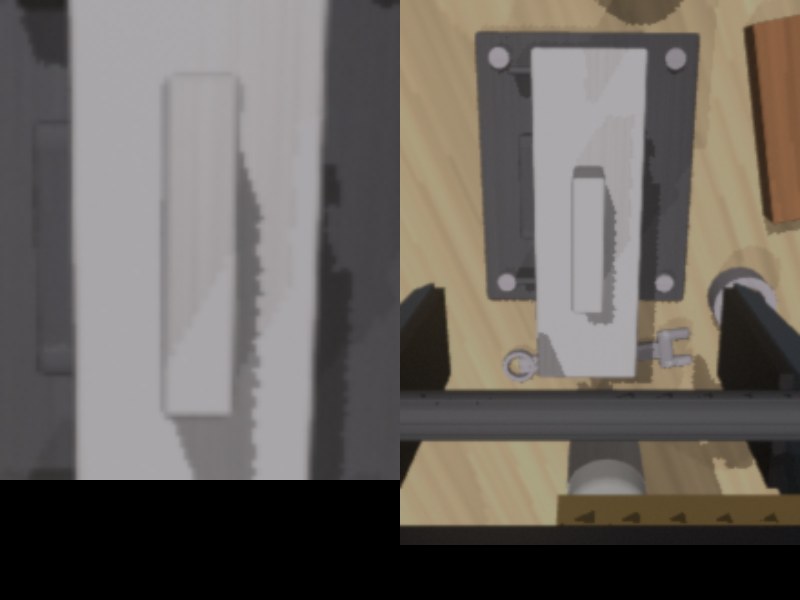

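Run:
```python
from h import *
from scipy.spatial.transform import Rotation as Ro
W=[]
for n in'12':
    f=dict(np.load(f"w{n}.npz"));E=np.eye(4);E[:3,:3]=Ro.from_euler('xyz',f['r'],degrees=True).as_matrix();E[:3,3]=f['p'];W.append((f,E@f['tool_from_camera']))
P1=lambda u,v:(240+u/4-.4,60+v/4-.4)
P2=lambda u,v:(180+(u-400)/1.818-.2,80+v/1.817-.2)
R=[]
for a,b in (((203.5,74),(588,178)),((198.5,414),(586,313))):
    x,e=tri([ray(*W[0],*P1(*a)),ray(*W[1],*P2(*b))]);R.append(x);print(x,e)
d=R[0]-R[1];print(sum(R)/2,np.linalg.norm(d),np.degrees(np.arctan2(d[1],d[0])))
from workcell import env
```

```text
[529.2372045   62.99329159 219.52457696] [0.2, 0.2]
[504.01779651  -0.5207253  221.06614109] [0.3, 0.3]
[516.6275005   31.23628315 220.29535902] 68.35514099006362 68.34353782952356
```

Call:
{"op": "step_arm", "data": {"linear": [[0.005,0.007,0.1],[0.005,0.007,0.2],[0.005,0.007,0.28],[0.005,0.007,0.34],[0.005,0.007,0.38],[0.005,0.007,0.414],[0.005,0.007,0.414],[0.005,0.007,0.414]], "turn": [0.0015,0.0015,0.0015,0.0015,0.0015,0.0015,0.0015,0.0015]}}

```text
time_s: 4.05
ee_pos: [517.1, 32.3, 196.4]
ee_rot: [179.9, -0.0, 68.5]
force: [0.6, 0.2, -0.2]
gripper_width: 91.1
gripper_force: 0.0
```

Call:
{"op": "step_arm", "data": {"linear": [[0,0,0],[0,0,0],[0,0,0],[0,0,0],[0,0,0],[0,0,0],[0,0,0],[0,0,0]], "turn": [0,0,0,0,0,0,0,0], "fingers": 1, "force": 45}}

```text
time_s: 5.05
ee_pos: [517.0, 32.2, 195.8]
ee_rot: [180.0, 0.0, 68.5]
force: [1.2, -0.3, 0.2]
gripper_width: 16.2
gripper_force: 45.0
```

Call:
{"op": "step_arm", "data": {"linear": [[0,0,-0.02],[0,0,-0.045],[0,0,-0.07],[0,0,-0.095],[0,0,-0.12],[0,0,-0.12],[0,0,-0.12]], "turn": [0,0,0,0,0,0,0]}}

```text
time_s: 5.92
ee_pos: [516.9, 32.2, 231.9]
ee_rot: [180.0, -0.0, 68.5]
force: [4.6, -2.2, -4.5]
gripper_width: 15.9
gripper_force: 45.0
```

Call:
{"op": "step_arm", "data": {"linear": [[0,0,-0.02],[0,0,-0.04],[0,0,-0.06],[0,0,-0.08],[0,0,-0.1],[0,0,-0.12],[0,0,-0.14],[0,0,-0.16],[0,0,-0.18],[0,0,-0.2],[0,0,-0.22],[0,0,-0.24],[0,0,-0.26],[0,0,-0.277],[0,0,-0.277],[0,0,-0.277],[0,0,-0.277],[0,0,-0.277]], "turn": [0,0,0,0,0,0,0,0,0,0,0,0,0,0,0,0,0,0]}}

```text
time_s: 8.18
ee_pos: [516.9, 32.2, 314.8]
ee_rot: [180.0, 0.0, 68.5]
force: [5.3, -1.6, -4.9]
gripper_width: 15.8
gripper_force: 45.0
```

Run:
```python
from workcell import cams
import cv2,numpy as np
a=cams.grab_frame("scene");np.savez("s2.npz",**a)
A=a["color"][95:245,200:340]
A=np.clip(cv2.resize(A,(560,600),interpolation=cv2.INTER_CUBIC).astype(float)*1.6,0,255).astype('uint8')
cv2.imwrite("pics/s2.png",A)
```

```text
(no output)
```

View pics/s2.png

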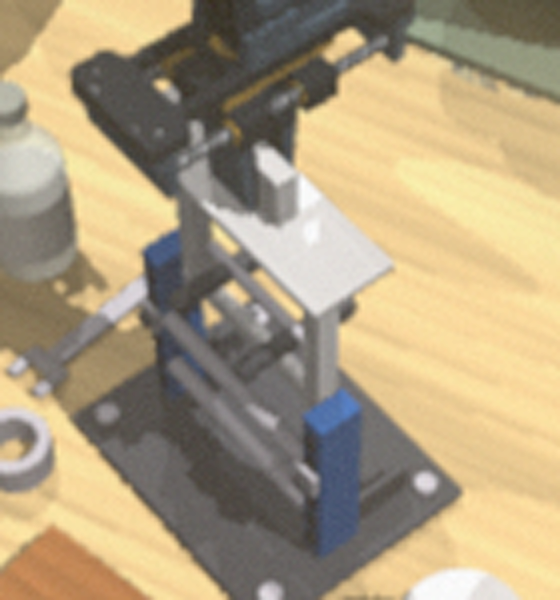

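The hooks (dark pieces at about (215,275) and (260,355)) are above the upper rung, which runs (155,315)→(305,475). The lower rung runs (175,370)→(305,500). I'll work out the rung heights on the stand's +20 mm plane.

Run:
```python
from h import *
f=dict(np.load("s2.npz"));E=f['extrinsics'];t=np.radians(-21.6);n=np.array([np.cos(t),np.sin(t),0]);y=np.array([-n[1],n[0],0])
c=np.array([517,32,0.])
for p in [(170,322),(232,395),(290,455),(180,372),(245,432),(295,482)]:
    o,d=ray(f,E,200+p[0]/4-.4,95+p[1]/4-.4)
    k=((c+20*n-o)@n)/(d@n);q=o+k*d;print(p,q.round(1),round((q-c)@y,1))
```

```text
(170, 322) [506.  -50.   99.6] -80.3
(232, 395) [531.6  14.6  89.5] -10.8
(290, 455) [555.   73.6  91.1] 52.6
(180, 372) [508.  -44.9  45.3] -74.8
(245, 432) [536.2  26.3  58.3] 1.8
(295, 482) [556.7  77.9  62.5] 57.3
```

Call:
{"op": "step_arm", "data": {"linear": [[0,0,0],[0,0,0],[0,0,0.01],[0,0,0.03],[0,0,0.05],[0,0,0.07],[0,0,0.09],[0,0,0.11],[0,0,0.12],[0,0,0.12],[0,0,0.12]], "turn": [0,0,0,0,0,0,0,0,0,0,0], "force": 20}}

```text
time_s: 9.6
ee_pos: [516.9, 32.2, 278.2]
ee_rot: [180.0, 0.0, 68.5]
force: [5.3, -1.9, -5.5]
gripper_width: 15.9
gripper_force: 20.0
```

Call:
{"op": "step_arm", "data": {"linear": [[0,0,0.01],[0,0,0.02],[0,0,0.03],[0,0,0.04],[0,0,0.05],[0,0,0.05],[0,0,0.05]], "turn": [0,0,0,0,0,0,0]}}

```text
time_s: 10.48
ee_pos: [516.9, 32.2, 263.3]
ee_rot: [180.0, 0.0, 68.5]
force: [6.4, -1.0, -5.6]
gripper_width: 15.7
gripper_force: 20.0
```

Call:
{"op": "step_arm", "data": {"linear": [[0,0,0.005],[0,0,0.01],[0,0,0.015],[0,0,0.02],[0,0,0.025],[0,0,0.03],[0,0,0.03]], "turn": [0,0,0,0,0,0,0]}}

```text
time_s: 11.35
ee_pos: [516.9, 32.2, 254.5]
ee_rot: [180.0, 0.0, 68.5]
force: [6.0, -1.9, -5.9]
gripper_width: 16.0
gripper_force: 20.0
```

Call:
{"op": "step_arm", "data": {"linear": [[0,0,0.005],[0,0,0.01],[0,0,0.01],[0,0,0.01]], "turn": [0,0,0,0]}}

```text
time_s: 11.85
ee_pos: [516.9, 32.2, 251.5]
ee_rot: [180.0, 0.0, 68.4]
force: [4.8, -2.2, -5.5]
gripper_width: 15.9
gripper_force: 20.0
```

Call:
{"op": "step_arm", "data": {"linear": [[0,0,0.005],[0,0,0.01],[0,0,0.01],[0,0,0.01]], "turn": [0,0,0,0]}}

```text
time_s: 12.35
ee_pos: [516.9, 32.2, 249.9]
ee_rot: [179.9, -0.0, 68.5]
force: [3.0, -2.6, 5.2]
gripper_width: 15.8
gripper_force: 20.0
```

The force changed sign at z≈250, so the hooks are resting on the rung at fly ≈ 0.054. I'll ease off the load and then release.

Call:
{"op": "step_arm", "data": {"linear": [[0,0,-0.002],[0,0,-0.002],[0,0,-0.002]], "turn": [0,0,0]}}

```text
time_s: 12.72
ee_pos: [516.9, 32.2, 249.9]
ee_rot: [179.9, -0.0, 68.5]
force: [2.8, -2.3, 6.2]
gripper_width: 15.8
gripper_force: 20.0
```

Run:
```python
from workcell import cams
import cv2,numpy as np
a=cams.grab_frame("scene")
A=a["color"][105:255,200:340]
cv2.imwrite("pics/s3.png",np.clip(cv2.resize(A,(560,600),interpolation=cv2.INTER_CUBIC).astype(float)*1.7,0,255).astype('uint8'))
```

```text
(no output)
```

View pics/s3.png

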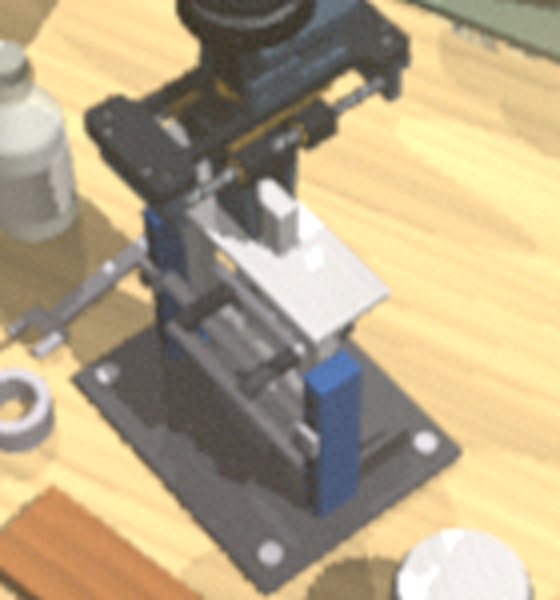

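The hooks lie out over the upper rung at (205,305) and (265,370), and the rung carries the load. I'll release.

Call:
{"op": "step_arm", "data": {"linear": [[0,0,-0.002],[0,0,-0.002],[0,0,-0.002],[0,0,-0.002],[0,0,-0.002],[0,0,-0.002]], "turn": [0,0,0,0,0,0], "fingers": -0.4}}

```text
time_s: 13.52
ee_pos: [516.6, 32.3, 250.1]
ee_rot: [-180.0, 0.0, 68.5]
force: [-0.4, -1.4, 0.6]
gripper_width: 63.8
gripper_force: 0.0
```

Call:
{"op": "step_arm", "data": {"linear": [[0,0,-0.05],[0,0,-0.1],[0,0,-0.15],[0,0,-0.2],[0,0,-0.2],[0,0,-0.2],[0,0,-0.2]], "turn": [0,0,0,0,0,0,0]}}

```text
time_s: 14.4
ee_pos: [516.3, 32.3, 309.4]
ee_rot: [-179.9, 0.0, 68.5]
force: [0.5, 0.5, -0.2]
gripper_width: 64.0
gripper_force: 0.0
```

Released, and the rib top should now be at about 274. I'll close the fingers, then approach so the tips touch near TCP z≈285.

Call:
{"op": "step_arm", "data": {"linear": [[0,0,0],[0,0,0],[0,0,0],[0,0,0],[0,0,0],[0,0,0],[0,0,0.02],[0,0,0.04],[0,0,0.06],[0,0,0.06],[0,0,0.06]], "turn": [0,0,0,0,0,0,0,0,0,0,0], "fingers": 1}}

```text
time_s: 15.78
ee_pos: [516.8, 32.3, 292.2]
ee_rot: [180.0, -0.0, 68.5]
force: [0.3, -0.0, -0.9]
gripper_width: 0.6
gripper_force: 0.0
```

Call:
{"op": "step_arm", "data": {"linear": [[0,0,0.003],[0,0,0.006],[0,0,0.009],[0,0,0.012],[0,0,0.012]], "turn": [0,0,0,0,0]}}

```text
time_s: 16.4
ee_pos: [516.6, 32.3, 288.4]
ee_rot: [-180.0, 0.0, 68.5]
force: [0.1, 0.3, 0.2]
gripper_width: 1.0
gripper_force: 0.0
```

Call:
{"op": "step_arm", "data": {"linear": [[0,0,0.002],[0,0,0.004],[0,0,0.006],[0,0,0.006]], "turn": [0,0,0,0]}}

```text
time_s: 16.9
ee_pos: [516.6, 32.3, 286.7]
ee_rot: [-180.0, 0.0, 68.5]
force: [-0.5, -0.5, 0.0]
gripper_width: 0.4
gripper_force: 0.0
```

Call:
{"op": "step_arm", "data": {"linear": [[0,0,0.002],[0,0,0.004],[0,0,0.004]], "turn": [0,0,0]}}

```text
time_s: 17.27
ee_pos: [516.7, 32.3, 285.5]
ee_rot: [180.0, 0.0, 68.5]
force: [0.1, -0.6, 0.1]
gripper_width: 0.5
gripper_force: 0.0
```

Call:
{"op": "step_arm", "data": {"linear": [[0,0,0.002],[0,0,0.003],[0,0,0.003]], "turn": [0,0,0]}}

```text
time_s: 17.65
ee_pos: [516.7, 32.3, 285.4]
ee_rot: [180.0, -0.0, 68.5]
force: [-1.1, 1.0, 6.0]
gripper_width: 0.3
gripper_force: 2.6
```

Call:
{"op": "step_arm", "data": {"linear": [[0,0,0.001],[0,0,0.002],[0,0,0.002],[0,0,0.002]], "turn": [0,0,0,0]}}

```text
time_s: 18.15
ee_pos: [516.7, 32.3, 285.3]
ee_rot: [179.9, -0.0, 68.5]
force: [-2.9, 0.4, 7.8]
gripper_width: 0.7
gripper_force: 3.8
```

Call:
{"op": "step_arm", "data": {"linear": [[0,0,0.001],[0,0,0.002],[0,0,0.003],[0,0,0.003],[0,0,0.003]], "turn": [0,0,0,0,0]}}

```text
time_s: 18.77
ee_pos: [516.7, 32.3, 285.2]
ee_rot: [179.9, -0.0, 68.5]
force: [-3.8, -0.1, 10.8]
gripper_width: 0.2
gripper_force: 5.6
```

Call:
{"op": "step_arm", "data": {"linear": [[0,0,0.001],[0,0,0.002],[0,0,0.003],[0,0,0.004],[0,0,0.004],[0,0,0.004],[0,0,0.004],[0,0,0.004]], "turn": [0,0,0,0,0,0,0,0]}}

```text
time_s: 19.77
ee_pos: [516.7, 32.3, 285.1]
ee_rot: [179.8, -0.1, 68.5]
force: [-4.9, -0.4, 16.1]
gripper_width: 0.5
gripper_force: 8.1
```

16 N pressed and held, so the hooks carry roughly 21 N. Backing away.

Call:
{"op": "step_arm", "data": {"linear": [[0,0,0],[0,0,0],[0,0,-0.005],[0,0,-0.03],[0,0,-0.1],[0,0,-0.2],[0,0,-0.3],[0,0,-0.3],[0,0,-0.3],[0,0,-0.3]], "turn": [0,0,0,0,0,0,0,0,0,0]}}

```text
time_s: 21.02
ee_pos: [516.2, 32.3, 370.4]
ee_rot: [-179.9, 0.1, 68.5]
force: [0.2, 0.3, -0.1]
gripper_width: 0.4
gripper_force: 0.0
```

Run:
```python
from workcell import cams
import cv2,numpy as np
a=cams.grab_frame("scene")
A=a["color"][105:255,200:340]
cv2.imwrite("pics/s4.png",np.clip(cv2.resize(A,(560,600),interpolation=cv2.INTER_CUBIC).astype(float)*1.7,0,255).astype('uint8'))
```

```text
(no output)
```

View pics/s4.png

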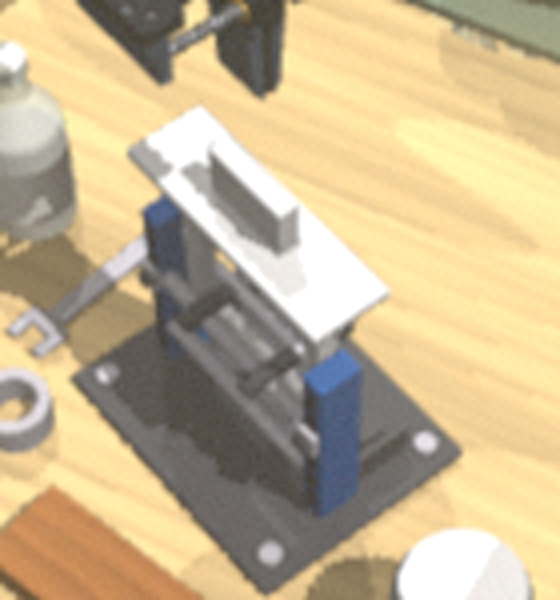

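The section hangs on the upper rung with its hooks at (205,305) and (265,370), and the gripper is clear above it.

```bash
python3 -c "
from workcell import env
print(env.job_done())"
```

```text
the job is handed in; nothing more can be done
None
```

The section hangs by its hooks on the upper rung at about 54 mm. I let it go, pressed it with about 16 N (roughly 21 N on the rung), backed the arm clear and handed the job in at about 21 s; no verdict was returned.

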